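# Re-angle the swivel-base bench vise

### The job

Turn the bench vise to its new angle: loosen the swivel clamp by turning its lever anticlockwise (seen from above) to the stop, swing the vise head until the steel pointer at its back lines up with the raised steel angle mark on the rim of the base, then turn the lever back clockwise until it is fully tight again and let go. The work rest next to the vise has a smaller lever of its own: leave that lever alone.

Things in the scene. Friction and masses are not known exactly. Their poses are not given: they have to be found in the camera images.
- vise_base: dark grey round vise base, 190 mm across, 20 mm thick, fixed to the bench. Origin: centre of its underside, at bench height, on the head's vertical swivel axis. z up; at zero yaw the nose side faces -x, the back +x, the clamp lever is on the +y side. The blue head on it is 110 mm high, jaws 80 mm wide; an upright T-bar 149 mm from the axis in front of the nose is 116 mm high
- lever_grip (a point): upright round black grip, 18 to 20 mm thick, of the vise's clamp lever, from 45 to 105 mm above the bench; the point is on its axis 85 mm above the bench, 65 mm from the lever's vertical pivot. The pivot is at (0, 85 mm) in the base's frame; tight, the arm points along the base's +y (grip at (0, 150 mm)); loosening swings the grip towards the base's -x
- clamp (a joint): angle (rad) of the vise's clamp lever: 0 fully tight at its stop, growing anticlockwise seen from above to 1.0, fully loose at the other stop. Below about 0.3 the clamp grips the head, which then cannot be swung. The lever stays where it is left; moving it takes about 5 N at the grip, up to about 8 N as it gets tight
- nose (a point): the nose of the vise head, where to hold it: block 34 mm wide, flat top 101 mm above the bench. The point is mid-width, 10 mm below the top, 105 mm from the swivel axis. x axis: from the nose towards the axis and on to the steel pointer at the head's back (tip 75 mm from the axis, 33 mm up); y across the nose; z up. Unclamped, about 2 to 4 N here swing the head; it stays where it is left
- mark (a point): the angle mark: a fixed raised steel tab, 26 mm long radially, 8 mm wide, on the rim at the back of the base (the other lines there are short thin scribes). The point is on its top, 88 mm from the swivel axis, 24 mm above the bench; x axis radially outward. The head is at the mark when the nose's x axis is parallel to it: 20 to 65 degrees anticlockwise from above of the head's start
- rest_grip (a point): the smaller lever on the work rest, not to be turned: upright black grip 14 mm thick, top 63 mm above the bench; the point is in the grip, 51 mm above the bench. The work rest is a V-topped stand, 115 mm high, whose centre is 310 to 450 mm to one side of the vise's, left or right
Mind the look-alikes: they are no part of the job. What is shaped like the part that bears mark but purple or yellow is not meant.

How it is judged:
On the way, in this order (a step that is already met when the one before it is completed fails the run):
1. the clamp lever is turned loose (0.75 rad or more) (value of joint clamp above 0.75 rad), for 0.1 s.
2. with the clamp loose, the head's pointer is swung to within 10 degrees of the angle mark (value of joint clamp above 0.6 rad and angle between the x axis of nose and the x axis of mark, either way round below 0.175 rad), for 0.2 s.
3. the clamp lever is turned tight again (to within 0.2 rad of its stop) (value of joint clamp below 0.2 rad), for 0.2 s.
At the end, for the whole second after the job is handed in: The head's pointer stands within 10 degrees (0.175 rad) of the angle mark and the clamp lever is back within 0.2 rad of fully tight (value of joint clamp below 0.2 rad and angle between the x axis of nose and the x axis of mark, either way round below 0.175 rad); the robot touches nothing.
It fails at once if the work rest's own lever is turned (its grip moves more than 20 mm) (distance of rest_grip from where it was at the start of the episode above 0.02 m).
It also fails if it takes over 70 s, if anything falls off the work surface, if the arm or the gripper's body presses on something with over 40 N, if the wrist force passes 120 N, or if a joint passes its speed limit or range.

### The arm

A 6-joint arm with a two-finger parallel gripper is mounted at the origin on the work surface. World frame = base frame: x ahead of the robot, y to its left, z up, the work surface at z = 0. Lengths are in m, angles in rad, forces in N, time in s.
With the tool pointing down it reaches from about 0.375 to 0.975 m from the base axis. Payload 3.8 kg.
Tool frame: the origin (TCP) lies at the very end of the fingers, on their centre line; the grasp point (between the pads) lies 19 mm behind it (bot.pinch_z is the distance from the TCP to the grasp point, in m); x points along the fingers, y is the direction in which the jaws open and shut, and the axes are right-handed (so a half turn about x gives the same grasp; the last joint's range is limited). The gripper opens to 85 mm and grips with 20 to 120 N. Pads are 22 mm wide; open, the fingers measure 114 mm over their backs; the gripper's body (76 mm by 85 mm) begins 54 mm behind the grasp point. The pads swing forward as they close: fully open they stand 13 mm farther back than shut.
Start: joints at [-1.149, 0.264, 1.604, -0, 1.274, -0.037], TCP at [0.299, -0.605, 0.231] pointing down, gripper open.
Joint ranges: [-2.63, 2.63], [-0.94, 2.18], [0.31, 2.57], [-1.31, 4.45], [0, 2.66], [-2.55, 2.55]. Speed limits (rad/s): [2.57, 2.57, 3.14, 3.14, 3.14, 3.14].

### API

Orientations are given as a rotation vector (axis times angle).
In Python, from workcell import monitor, imaging, finish_job, bot gives the robot as it stands.
- The arm moves only by the tool jog_arm, never from a script. Its argument "rows" is a list of rows, each a list of 7 numbers: the shift along the tool's x, y, z in m, then the turn, a rotation vector about the tool's x, y, z in rad, then the opening in per cent of the stroke, from 0 (shut) to 100 (fully open). A call has 1 to 20 rows; each row is the pose to reach, as a shift and turn from the pose measured when the call began, along the tool's axes at that moment; what a row does not reach only later rows make up. A row lasts 1/10 s, in which the tool goes at most 50 mm and 8.59 degrees, less where a joint would pass 70% of its speed; a pose out of reach is approached as far as the arm can. A call with a gripper value outside its range is refused whole. The fingers move at their own pace and stop on an object; "force" is the grip in N (left out, the last holds). Time passes only in rows, so rows that repeat a pose let the fingers close. It gives the time, the measured TCP pose, the force and the opening at its end, in the units of the state.
- monitor.read_state(): the state, without advancing time (a new reading comes with each control period).
- imaging.read_camera(name): name is "scene" or "top" or "wrist"; returns the picture (420x560x3 uint8, blue, green, red); there is no depth.
- imaging.camera_params(name): a dict with "fx", "fy", "cx", "cy" (pixels), "T" (4x4, takes a point from camera to world coordinates); the wrist camera has in their place "T_tool_cam" (4x4, takes a point from camera to tool coordinates, whose origin is the TCP and whose axes are the tool frame's). Camera axes: x right, y down, z forward; pixel columns grow to the right and rows downward; lengths in m; the calibration is good to about 2 mm. A picture is of the moment at which its call begins: read the wrist's pose just before it. camera_params takes no time and is no camera call.
- finish_job(): hands the job in, once; it reports no verdict.
The state is a dict: "time": time; "q": joint angles; "joint_vel": joint speeds; "joint_torque": joint torques, N m; "tool_pos": TCP position; "tcp_rot": TCP orientation; "wrist_force": force on the tool from outside, world axes, zero at the start; "torque": the same for the moment, N m; "width": opening from 0.0 (shut) to 1.0 (fully open).
Only numpy, scipy, OpenCV 4.12 (cv2) and the standard library are available. Lean on these libraries where they do the work, as an engineer would, in place of code of your own. Each camera call takes 0.05 s, during which the arm holds its last target. There are 200 camera calls.

## Working session

There is one attempt and no reset: what is moved stays moved. The work goes in short steps, Python scripts to look and compute and a tool call to move; the robot and the scene stay as the last step left them, time stands still between calls to the robot, and variables do not carry over. Pictures are saved under pics/ and viewed, about 8 in all and at most 12, crops included, and the job is handed in when it is done.

Besides the shell and the picture viewer there is one more tool, called after "Request:" as a command line: name --pt "numbers of a row" for each row, then --argument value for the rest. jog_arm: Moves the arm, as the interface text tells. Its arguments: {"type":"object","properties":{"rows":{"type":"array","items":{"type":"array","items":{"type":"number"}}},"force":{"type":"number"}},"required":["rows"]}

```bash
mkdir -p pics; python3 - <<'E'
from workcell import monitor, imaging
import cv2,numpy as np
s=monitor.read_state();print(s['time'],s['tool_pos'],s['tcp_rot'],s['width'])
for n in('scene','top'):
    im=imaging.read_camera(n);cv2.imwrite(f'pics/{n}0.png',im)
    p=imaging.camera_params(n);print(n,p['fx'],p['cx'],p['cy'],np.round(p['T'],3).tolist())
p=imaging.camera_params('wrist');print(p)
E
```

```text
0.0 [ 0.29863782 -0.60453248  0.22994114] [ 1.96684805  0.46158726 -1.96770186] 0.99941664518636
scene 470.02601752782454 279.50830892781784 209.6056255434935 [[-0.31, 0.645, -0.698, 0.998], [0.951, 0.221, -0.218, 0.213], [0.013, -0.731, -0.682, 0.603], [0.0, 0.0, 0.0, 1.0]]
top 496.2219974940438 282.87327504664665 203.9225567082904 [[-0.018, -0.991, 0.131, 0.36], [-1.0, 0.014, -0.025, 0.076], [0.023, -0.132, -0.991, 1.027], [0.0, 0.0, 0.0, 1.0]]
{'fx': 370.3549810494168, 'fy': 370.3549810494168, 'cx': 277.14426687583784, 'cy': 208.51473119769722, 'T_tool_cam': array([[-6.33865663e-04, -2.87457491e-01,  9.57793187e-01,
        -1.42206886e-01],
       [ 9.99999182e-01,  8.81907652e-04,  9.26479868e-04,
        -2.29861960e-04],
       [-1.11100872e-03,  9.57792991e-01,  2.87456697e-01,
        -7.36750343e-02],
       [ 0.00000000e+00,  0.00000000e+00,  0.00000000e+00,
         1.00000000e+00]])}
```

View pics/top0.png

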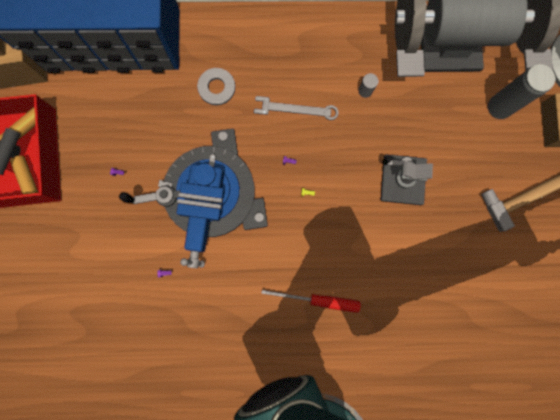

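View pics/scene0.png

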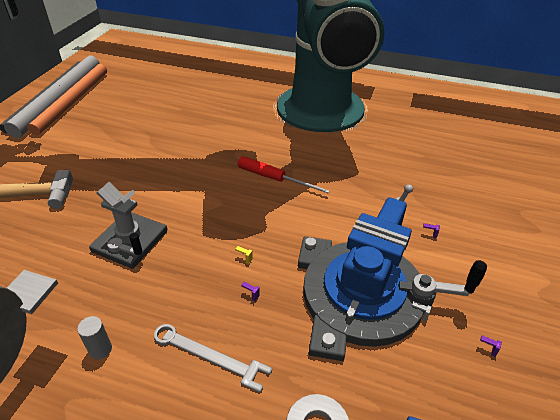

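The top view has the vise at about (209,190), with its nose towards the robot, the lever grip at (127,197) and the work rest at (405,178), so the rest is on the right. In the scene view there is a pale tab near (422,305), and the purple and yellow bolts are look-alikes. I'll enlarge both views to confirm.

```bash
python3 - <<'E'
import cv2,numpy as np
t=cv2.imread('pics/top0.png')[125:275,105:275];s=cv2.imread('pics/scene0.png')[180:365,290:500]
a=cv2.resize(t,(453,400),interpolation=3);b=cv2.resize(s,None,fx=400/185,fy=400/185,interpolation=3)[:, :347+100]
c=np.hstack([cv2.resize(t,(400,353),interpolation=3),cv2.resize(s,(400,353),interpolation=3)])
cv2.imwrite('pics/crop1.png',c)
E
```

```text
(no output)
```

View pics/crop1.png

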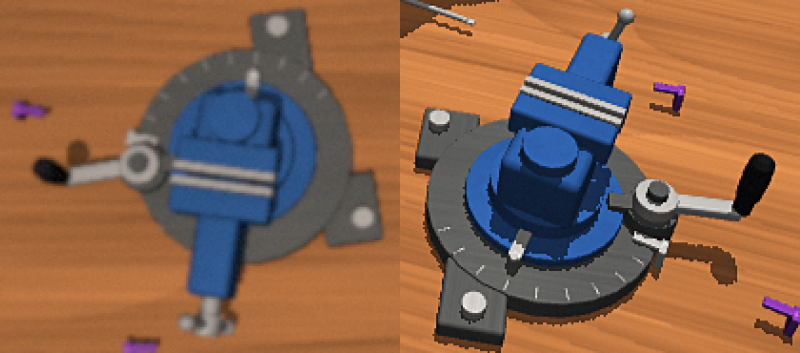

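```bash
cat >h.py <<'E'
import numpy as np,cv2
from workcell import imaging
def ray(n,u,v):
    p=imaging.camera_params(n);T=np.array(p['T']);d=T[:3,:3]@np.array([(u-p['cx'])/p['fx'],(v-p['cy'])/p['fy'],1]);return T[:3,3],d
def plane(n,u,v,z):
    o,d=ray(n,u,v);return (o+d*(z-o[2])/d[2]).round(4)
def tri(a,b):
    o,d=ray(*a);p,e=ray(*b);s=np.linalg.lstsq(np.c_[d,-e],p-o,rcond=None)[0];return ((o+d*s[0]+p+e*s[1])/2).round(4),np.linalg.norm(o+d*s[0]-p-e*s[1]).round(4)
E
python3 - <<'E'
from h import *
t=cv2.imread('pics/top0.png');s=cv2.imread('pics/scene0.png')
def cT(x,y):return ('top',105+x*.425,125+y*.425)
def cS(x,y):return ('scene',290+(x-400)*.525,180+y*.5241)
# disk: ellipse by grey mask hull, top view
r=t.astype(int);g=((r.max(2)-r.min(2)<25)&(r.max(2)<110)).astype(np.uint8);g[:, :158]=0;g[:,262:]=0;g[:140]=0;g[245:]=0
print('disk ext',plane(*cT(353,155),.02),plane(*cT(245,47),.02),plane(*cT(245,263),.02),'c',plane(*cT(245,155),.02))
# disk in scene: left (426,190), right(675,225)?, bottom
for n,im,box in(('top',t,(180,215,112,140)),('scene',s,(255,300,462,492))):
    a,b,c,d=box;m=im[a:b,c:d].max(2)<45;y,x=np.nonzero(m);print(n,m.sum(),x.min()+c,x.max()+c,y.min()+a,y.max()+a,x.mean()+c,y.mean()+a)
    if n=='top':T=(x.mean()+c,y.mean()+a)
    else:S=(x.mean()+c,y.mean()+a)
print('grip mid',tri(('top',*T),('scene',*S)))
print('pivot top',tri(cT(140,162),cS(657,187)))
print('mark',tri(cT(137,136),cS(651,243)),plane(*cS(651,243),.024),plane(*cS(633,236),.024),plane(*cS(668,249),.024),plane(*cT(137,136),.024))
print('pointer tip',tri(cT(253,84),cS(516,254)),plane(*cT(253,74),.033),plane(*cS(516,254),.033))
print('tbar',tri(cT(205,322),cS(626,15)),'nose',plane(*cT(212,265),.101))
E
```

```text
disk ext [0.5215 0.1072 0.02  ] [0.6191 0.2013 0.02  ] [0.4287 0.2009 0.02  ] c [0.5228 0.2011 0.02  ]
top 91 120 133 193 202 126.3076923076923 197.58241758241758
scene 414 465 486 261 292 475.18840579710144 275.6811594202899
grip mid (array([0.5025, 0.3529, 0.0788]), np.float64(0.0016))
pivot top (array([0.5118, 0.2861, 0.0581]), np.float64(0.0046))
mark (array([0.5399, 0.2937, 0.0252]), np.float64(0.0001)) [0.5389 0.2939 0.024 ] [0.5367 0.2798 0.024 ] [0.5403 0.307  0.024 ] [0.5401 0.2939 0.024 ]
pointer tip (array([0.5842, 0.1948, 0.026 ]), np.float64(0.0026)) [0.5917 0.1927 0.033 ] [0.589  0.1962 0.033 ]
tbar (array([0.3766, 0.2297, 0.1089]), np.float64(0.0176)) nose [0.4221 0.2168 0.101 ]
```

The pale tab measures about 27 mm long radially, at a radius of about 94 mm, but it sits about 88° from the head's start. The stated range is 20 to 65°, so I need a closer look before trusting it. I'll work out the move towards the lever, which also brings the wrist camera close.

```bash
cat >>h.py <<'E'
from workcell import monitor
from scipy.spatial.transform import Rotation as R
def st():
    s=monitor.read_state();return np.array(s['tool_pos']),R.from_rotvec(s['tcp_rot']),s
def go(target,jawdeg):
    """shift/turn in tool axes to reach target with tool down, jaw (tool y) along world angle jawdeg (mod 180)"""
    p,r,s=st();best=None
    for a in(jawdeg,jawdeg+180):
        a=np.radians(a);y=np.array([np.cos(a),np.sin(a),0]);x=np.array([0,0,-1.]);M=np.c_[x,y,np.cross(x,y)]
        w=(r.inv()*R.from_matrix(M)).as_rotvec()
        if best is None or np.linalg.norm(w)<np.linalg.norm(best):best=w
    return r.inv().apply(np.array(target)-p).round(4),best.round(4)
E
python3 - <<'E'
from h import *
p,r,s=st();print(r.as_matrix().round(3),s['q'])
for a in (0,8,90):print(a,go([.46,.14,.33],a))
E
```

```text
[[-0.001  0.443 -0.897]
 [ 0.002 -0.897 -0.443]
 [-1.    -0.002 -0.   ]] [-1.14893391e+00  2.64670221e-01  1.60523228e+00 -7.51533960e-06
  1.27371306e+00 -3.68854414e-02]
0 (array([-0.0987, -0.5964, -0.4744]), array([-1.112 , -0.0012,  0.0018]))
8 (array([-0.0987, -0.5964, -0.4744]), array([-1.2517, -0.0013,  0.0017]))
90 (array([-0.0987, -0.5964, -0.4744]), array([4.587e-01, 4.000e-04, 2.000e-03]))
```

Request:
jog_arm --pt "-0.038 -0.385 -0.302 -0.6 0 0 100" --pt "-0.038 -0.77 -0.605 -1.252 0 0 100" --pt "-0.038 -0.77 -0.605 -1.252 0 0 100" --pt "-0.038 -0.77 -0.605 -1.252 0 0 100" --pt "-0.038 -0.77 -0.605 -1.252 0 0 100" --pt "-0.038 -0.77 -0.605 -1.252 0 0 100" --pt "-0.038 -0.77 -0.605 -1.252 0 0 100" --pt "-0.038 -0.77 -0.605 -1.252 0 0 100" --pt "-0.038 -0.77 -0.605 -1.252 0 0 100" --pt "-0.038 -0.77 -0.605 -1.252 0 0 100" --pt "-0.038 -0.77 -0.605 -1.252 0 0 100" --pt "-0.038 -0.77 -0.605 -1.252 0 0 100" --pt "-0.038 -0.77 -0.605 -1.252 0 0 100" --pt "-0.038 -0.77 -0.605 -1.252 0 0 100" --pt "-0.038 -0.77 -0.605 -1.252 0 0 100" --pt "-0.038 -0.77 -0.605 -1.252 0 0 100" --pt "-0.038 -0.77 -0.605 -1.252 0 0 100" --pt "-0.038 -0.77 -0.605 -1.252 0 0 100" --pt "-0.038 -0.77 -0.605 -1.252 0 0 100" --pt "-0.038 -0.77 -0.605 -1.252 0 0 100"

```text
time: 2.1
tool_pos: [0.4999, 0.357, 0.269]
tcp_rot: [1.105, 1.276, -1.104]
wrist_force: [-0.3, -0.5, 0.3]
width: 1.0
```

```bash
cat >>h.py <<'E'
def wplane(P,Rm,u,v,z):
    c=imaging.camera_params('wrist');T=np.array(c['T_tool_cam']);d=Rm.apply(T[:3,:3]@np.array([(u-c['cx'])/c['fx'],(v-c['cy'])/c['fy'],1]));o=P+Rm.apply(T[:3,3]);return (o+d*(z-o[2])/d[2]).round(4)
E
python3 - <<'E'
from h import *
p,r,s=st();print(p,r.as_matrix().round(3).tolist(),s['q'])
cv2.imwrite('pics/w1.png',imaging.read_camera('wrist'))
np.save('w1.npy',np.r_[p,r.as_rotvec()])
E
```

```text
[0.49990055 0.35701891 0.2689864 ] [[-0.001, 0.99, 0.142], [0.002, 0.142, -0.99], [-1.0, -0.001, -0.002]] [0.57809087 0.12900948 1.6943841  0.00281379 1.31819317 0.43530053]
```

View pics/w1.png

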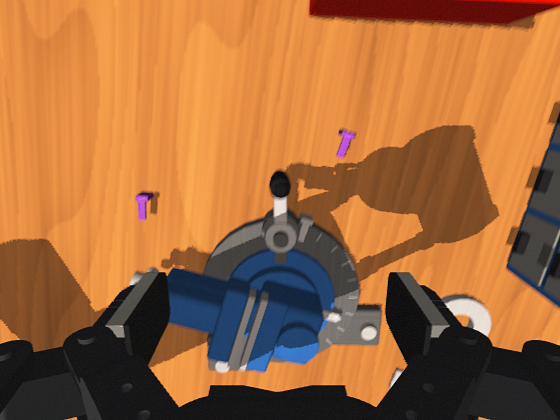

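The wrist view shows one pale steel radial tab on the rim at (306,228), the pointer near (337,318), the grip top at (280,184) and the pivot at (281,238). I'll enlarge this and measure it.

```bash
python3 - <<'E'
from h import *
w=np.load('w1.npy');P=w[:3];r=R.from_rotvec(w[3:])
for n,u,v,z in(('mark',306,228,.024),('pointer',338,318,.033),('grip',280,178,.105),('gripmid',280,186,.085),('pivot',281,238,.058),('diskL',208,285,.02),('diskR',357,285,.02)):print(n,wplane(P,r,u,v,z))
cv2.imwrite('pics/w1c.png',cv2.resize(cv2.imread('pics/w1.png')[160:370,190:400],(600,600),interpolation=3))
E
```

```text
mark [0.5412 0.2974 0.024 ]
pointer [0.5955 0.1956 0.033 ]
grip [0.5014 0.366  0.105 ]
gripmid [0.5033 0.3546 0.085 ]
pivot [0.5133 0.2947 0.058 ]
diskL [0.4395 0.2095 0.02  ]
diskR [0.6128 0.2344 0.02  ]
```

View pics/w1c.png

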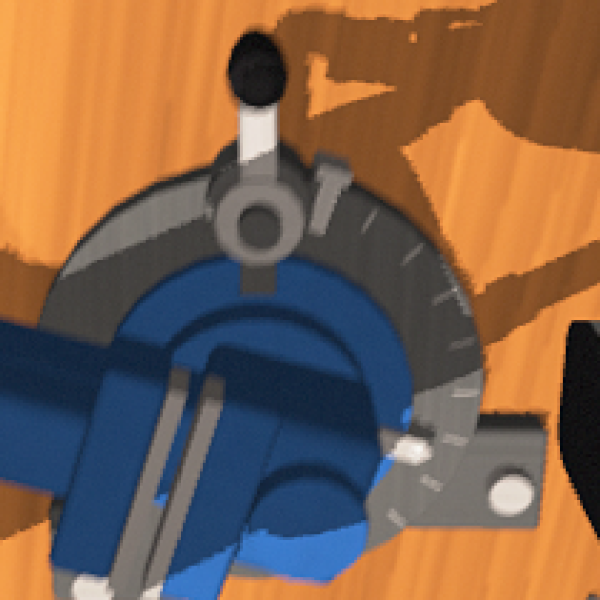

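The tab has a T shape like the purple decoys, but it is steel, 26 mm long radially and sits on the rim. Triangulation puts it at z = 25 mm with a 0.1 mm residual. Nothing else on the rim is more than a thin scribe, so it is the mark. It does measure at about 80° world, outside the stated range, and I'll re-check that later. Next I grasp the lever.

Request:
jog_arm --pt "0.04 0.002 0.004 0 0 0 100" --pt "0.08 0.002 0.004 0 0 0 100" --pt "0.12 0.002 0.004 0 0 0 100" --pt "0.15 0.002 0.004 0 0 0 80" --pt "0.175 0.002 0.004 0 0 0 70" --pt "0.2 0.002 0.004 0 0 0 60" --pt "0.203 0.002 0.004 0 0 0 60" --pt "0.203 0.002 0.004 0 0 0 10" --pt "0.203 0.002 0.004 0 0 0 10" --pt "0.203 0.002 0.004 0 0 0 10" --pt "0.203 0.002 0.004 0 0 0 10" --pt "0.203 0.002 0.004 0 0 0 10" --pt "0.203 0.002 0.004 0 0 0 10" --pt "0.203 0.002 0.004 0 0 0 10" --force 30

```text
time: 3.55
tool_pos: [0.5031, 0.3584, 0.0675]
tcp_rot: [1.108, 1.278, -1.1]
wrist_force: [-4.8, -0.2, 6.9]
width: 0.201
```

Request:
jog_arm --pt "0 -0.0054 0.0002 -0.08 0 0 10" --pt "0 -0.0107 0.0009 -0.16 0 0 10" --pt "0 -0.0159 0.0019 -0.24 0 0 10" --pt "0 -0.0211 0.0034 -0.32 0 0 10" --pt "0 -0.0261 0.0053 -0.4 0 0 10" --pt "0 -0.0309 0.0076 -0.48 0 0 10" --pt "0 -0.0356 0.0102 -0.56 0 0 10" --pt "0 -0.04 0.0133 -0.64 0 0 10" --pt "0 -0.0442 0.0166 -0.72 0 0 10" --pt "0 -0.0481 0.0203 -0.8 0 0 10" --pt "0 -0.0516 0.0243 -0.88 0 0 10" --pt "0 -0.0549 0.0286 -0.96 0 0 10" --pt "0 -0.057 0.032 -1.02 0 0 10" --pt "0 -0.057 0.032 -1.02 0 0 10" --pt "0 -0.057 0.032 -1.02 0 0 10"

```text
time: 5.05
tool_pos: [0.4495, 0.3191, 0.0675]
tcp_rot: [0.326, 1.551, -0.315]
wrist_force: [-8.1, 2.7, 3.7]
width: 0.208
```

Request:
jog_arm --pt "0 0 0 0 0 0 60" --pt "0 0 0 0 0 0 60" --pt "0 0 0 0 0 0 60" --pt "0 0 0 0 0 0 60" --pt "-0.04 0 0 0 0 0 60" --pt "-0.08 0 0 0 0 0 60" --pt "-0.12 0 0 0 0 0 100" --pt "-0.15 0 0 0 0 0 100" --pt "-0.15 0 0 0 0 0 100"

```text
time: 5.95
tool_pos: [0.4534, 0.3199, 0.2239]
tcp_rot: [0.331, 1.543, -0.309]
wrist_force: [0.5, 0.1, 0.5]
width: 1.003
```

```bash
python3 - <<'E'
from h import *
p,r,s=st();print(p,r.as_matrix().round(3).tolist(),s['q'][5],go([.42,.2165,.21],82))
t=imaging.read_camera('top');cv2.imwrite('pics/top1.png',t)
m=t[170:260,100:190].max(2)<45;y,x=np.nonzero(m);print(m.sum())
E
```

```text
[0.45336666 0.31990898 0.22391709] [[0.007, 0.397, 0.918], [0.013, 0.918, -0.397], [-1.0, 0.015, 0.001]] -0.600466455067307 (array([ 0.0123, -0.1084,  0.0104]), array([-0.2687,  0.0029, -0.0146]))
1048
```

Request:
jog_arm --pt "0.01 -0.05 0.01 0.6 0 0 100" --pt "0.012 -0.108 0.01 1.2 0 0 100" --pt "0.012 -0.108 0.01 1.2 0 0 100" --pt "0.012 -0.108 0.01 1.2 0 0 100" --pt "0.012 -0.108 0.01 1.2 0 0 100" --pt "0.012 -0.108 0.01 1.2 0 0 100" --pt "0.012 -0.108 0.01 1.8 0 0 100" --pt "0.012 -0.108 0.01 1.8 0 0 100" --pt "0.012 -0.108 0.01 1.8 0 0 100" --pt "0.012 -0.108 0.01 2.4 0 0 100" --pt "0.012 -0.108 0.01 2.4 0 0 100" --pt "0.012 -0.108 0.01 2.4 0 0 100" --pt "0.012 -0.108 0.01 2.4 0 0 100" --pt "0.012 -0.108 0.01 2.87 0 0 100" --pt "0.012 -0.108 0.01 2.87 0 0 100" --pt "0.012 -0.108 0.01 2.87 0 0 100" --pt "0.012 -0.108 0.01 2.87 0 0 100" --pt "0.012 -0.108 0.01 2.87 0 0 100" --pt "0.012 -0.108 0.01 2.87 0 0 100" --pt "0.012 -0.108 0.01 2.87 0 0 100"

```text
time: 8.0
tool_pos: [0.4173, 0.2155, 0.2058]
tcp_rot: [-2.145, 0.138, 2.146]
wrist_force: [-0.3, -0.2, 0.0]
width: 1.001
```

```bash
python3 - <<'E'
from h import *
p,r,s=st();print(p,r.as_matrix().round(3).tolist(),s['q'][5],go([.42,.2165,.072],82))
np.save('w2.npy',np.r_[p,r.as_rotvec()])
cv2.imwrite('pics/w2.png',imaging.read_camera('wrist'))
E
```

```text
[0.41734409 0.21551776 0.20584747] [[0.0, -0.138, -0.99], [0.009, -0.99, 0.138], [-1.0, -0.009, 0.001]] 2.122894664700054 (array([ 1.339e-01, -1.000e-04, -2.700e-03]), array([0.0014, 0.0012, 0.0094]))
```

View pics/w2.png

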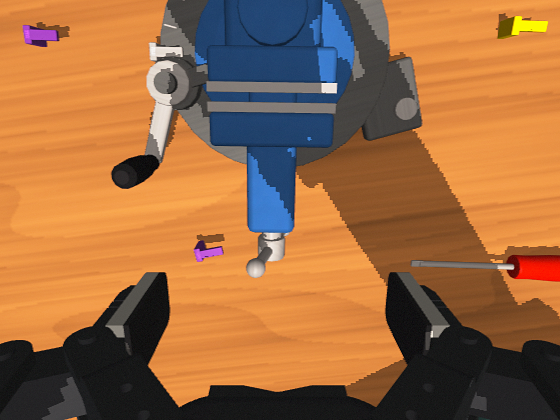

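The lever is swung loose, with its grip at (133,172). The nose runs straight up the image at columns 248–294, ending at row 230.

```bash
python3 - <<'E'
from h import *
w=np.load('w2.npy');P=w[:3];r=R.from_rotvec(w[3:])
a=wplane(P,r,271,230,.101);b=wplane(P,r,272,150,.101);print(a,b,np.degrees(np.arctan2(*(b-a)[1::-1])))
print('width',np.linalg.norm(wplane(P,r,248,228,.101)-wplane(P,r,294,228,.101)))
c=np.array([.5235,.202]);print('tip r',np.linalg.norm(a[:2]-c),np.degrees(np.arctan2(*(c-a[:2])[::-1])))
m=wplane(P,r,165,51,.024);print('mark',m,np.degrees(np.arctan2(*(m[:2]-c)[::-1])),np.linalg.norm(m[:2]-c))
print('grip',wplane(P,r,128,174,.1))
E
```

```text
[0.4016 0.2233 0.101 ] [0.4575 0.2147 0.101 ] -8.746162262555204
width 0.03249923076012724
tip r 0.12374691915356918 -9.91142301322762
mark [0.5384 0.2927 0.024 ] 80.67089971852876 0.0919157222677383
grip [0.4545 0.3144 0.1   ]
```

Request:
jog_arm --pt "0.04 -0.003 -0.002 0 0 0 100" --pt "0.08 -0.003 -0.002 0 0 0 100" --pt "0.11 -0.003 -0.002 0 0 0 100" --pt "0.13 -0.003 -0.002 0 0 0 100" --pt "0.134 -0.003 -0.002 0 0 0 100" --pt "0.134 -0.003 -0.002 0 0 0 100" --pt "0.134 -0.003 -0.002 0 0 0 30" --pt "0.134 -0.003 -0.002 0 0 0 30" --pt "0.134 -0.003 -0.002 0 0 0 30" --pt "0.134 -0.003 -0.002 0 0 0 30" --pt "0.134 -0.003 -0.002 0 0 0 30" --pt "0.134 -0.003 -0.002 0 0 0 30" --force 25

```text
time: 9.25
tool_pos: [0.4208, 0.2201, 0.0734]
tcp_rot: [-2.148, 0.134, 2.144]
wrist_force: [-0.1, 0.8, 5.8]
width: 0.398
```

Request:
jog_arm --pt "0 0.0083 -0.0003 -0.08 0 0 30" --pt "0 0.0166 -0.0013 -0.16 0 0 30" --pt "0 0.0248 -0.003 -0.24 0 0 30" --pt "0 0.0328 -0.0053 -0.32 0 0 30" --pt "0 0.0406 -0.0082 -0.4 0 0 30" --pt "0 0.0482 -0.0118 -0.48 0 0 30" --pt "0 0.0554 -0.0159 -0.56 0 0 30" --pt "0 0.0623 -0.0206 -0.64 0 0 30" --pt "0 0.0688 -0.0259 -0.72 0 0 30" --pt "0 0.0748 -0.0316 -0.8 0 0 30" --pt "0 0.0804 -0.0378 -0.88 0 0 30" --pt "0 0.0854 -0.0445 -0.96 0 0 30" --pt "0 0.0899 -0.0515 -1.04 0 0 30" --pt "0 0.0899 -0.0515 -1.04 0 0 30"

```text
time: 10.65
tool_pos: [0.4599, 0.1235, 0.0734]
tcp_rot: [1.687, 0.827, -1.676]
wrist_force: [-4.8, 0.3, 7.9]
width: 0.39
```

```bash
python3 - <<'E'
from h import *
p,r,s=st();M=r.as_matrix();c=np.array([.5235,.202]);print(p,M.round(3).tolist(),s['q'][5],np.hypot(*(p[:2]-c)),'head by tcp',np.degrees(np.arctan2(*(c-p[:2])[::-1])),'by rot',np.degrees(np.arctan2(-M[1,2],-M[0,2])))
a=cv2.resize(imaging.read_camera('scene')[170:370,290:510],(440,400));b=cv2.resize(imaging.read_camera('wrist'),(533,400))[:,80:440]
cv2.imwrite('pics/c3.png',np.hstack([a,b]))
E
```

```text
[0.45988897 0.123462   0.07339035] [[0.002, 0.787, -0.616], [0.01, -0.616, -0.787], [-1.0, -0.005, -0.009]] 0.8601815250097159 0.10106721002718351 head by tcp 50.99461810587899 by rot 51.94366149545412
```

View pics/c3.png

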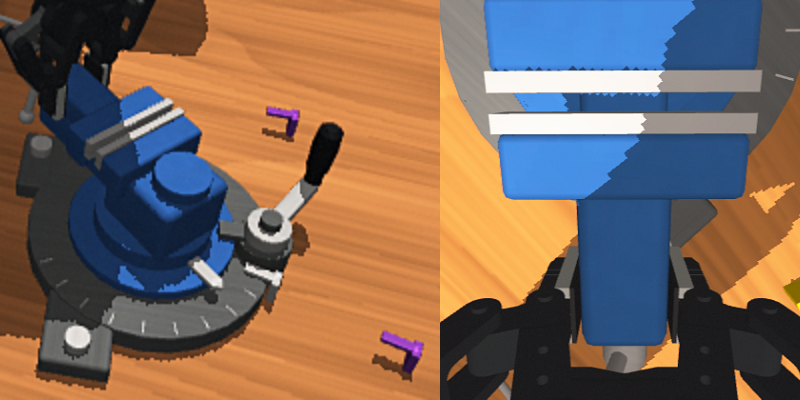

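Request:
jog_arm --pt "0 0.0082 -0.0003 -0.08 0 0 30" --pt "0 0.0163 -0.0013 -0.16 0 0 30" --pt "0 0.0242 -0.0029 -0.24 0 0 30" --pt "0 0.0321 -0.0052 -0.32 0 0 30" --pt "0 0.0397 -0.008 -0.4 0 0 30" --pt "0 0.0471 -0.0115 -0.48 0 0 30" --pt "0 0.0489 -0.0125 -0.5 0 0 30" --pt "0 0.0489 -0.0125 -0.5 0 0 30" --pt "0 0.0489 -0.0125 -0.5 0 0 30"

```text
time: 11.65
tool_pos: [0.4989, 0.1058, 0.0732]
tcp_rot: [1.338, 1.143, -1.339]
wrist_force: [-21.0, 8.9, 19.4]
width: 0.397
```

```bash
python3 - <<'E'
from h import *
p,r,s=st();M=r.as_matrix();c=np.array([.5235,.202]);print(p,M.round(3).tolist(),s['q'][5],np.hypot(*(p[:2]-c)),'head by tcp',np.degrees(np.arctan2(*(c-p[:2])[::-1])),'by rot',np.degrees(np.arctan2(-M[1,2],-M[0,2])))
a=cv2.resize(imaging.read_camera('scene')[170:370,290:510],(440,400));b=cv2.resize(imaging.read_camera('top')[125:255,115:245],(360,400))
cv2.imwrite('pics/c4.png',np.hstack([a,b]))
E
```

```text
[0.49889857 0.10577198 0.07322831] [[-0.013, 0.985, -0.171], [0.015, -0.171, -0.985], [-1.0, -0.015, -0.012]] 0.30867682776966837 0.09932302148041243 head by tcp 75.6590747508989 by rot 80.14868729464206
```

View pics/c4.png

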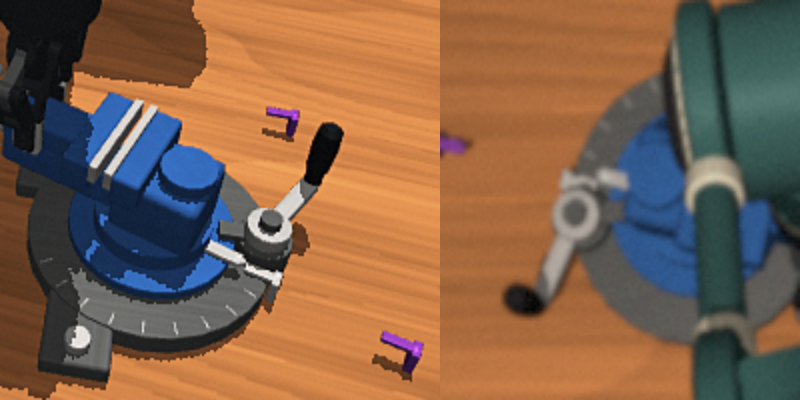

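```bash
python3 - <<'E'
from h import *
c=np.array([.5235,.202])
def S(x,y,z):return plane('scene',290+x/2,170+y/2,z)
def T(x,y,z):return plane('top',115+x*.3611,125+y*.325,z)
def an(p):return np.degrees(np.arctan2(*(p[:2]-c)[::-1])).round(1),np.hypot(*(p[:2]-c)).round(4)
for n,p in(('pt tip S',S(243,263,.033)),('pt in S',S(210,246,.033)),('pt tip T',T(600-440,178,.033)),('mark S',S(265,274,.024)),('markout S',S(280,281,.024)),('mark T',T(575-440,181,.024))):print(n,p,an(p))
E
```

```text
pt tip S [0.5403 0.2772 0.033 ] (np.float64(77.4), np.float64(0.0771))
pt in S [0.5325 0.2518 0.033 ] (np.float64(79.8), np.float64(0.0506))
pt tip T [0.5381 0.2728 0.033 ] (np.float64(78.3), np.float64(0.0723))
mark S [0.5379 0.2949 0.024 ] (np.float64(81.2), np.float64(0.094))
markout S [0.5407 0.306  0.024 ] (np.float64(80.6), np.float64(0.1054))
mark T [0.5379 0.2928 0.024 ] (np.float64(81.0), np.float64(0.0919))
```

The pointer stands at about 78° and the mark at about 81° in the same views, so they agree within 10°. I'll release the nose, rise, and check again with the arm clear.

Request:
jog_arm --pt "0 0 0 0 0 0 80" --pt "0 0 0 0 0 0 100" --pt "0 0 0 0 0 0 100" --pt "0 0 0 0 0 0 100" --pt "0 0 0 0 0 0 100" --pt "-0.04 0 0 0 0 0 100" --pt "-0.08 0 0 0 0 0 100" --pt "-0.12 0 0 0 0 0 100" --pt "-0.15 0 0 0 0 0 100" --pt "-0.15 0 0 0 0 0 100"

```text
time: 12.75
tool_pos: [0.5047, 0.1039, 0.2292]
tcp_rot: [1.345, 1.137, -1.33]
wrist_force: [1.1, 0.2, 0.4]
width: 0.997
```

```bash
python3 - <<'E'
from h import *
p,r,s=st();print(p,r.as_matrix().round(3).tolist(),s['q'],go([.455,.316,.21],63))
np.save('w5.npy',np.r_[p,r.as_rotvec()])
cv2.imwrite('pics/w5.png',imaging.read_camera('wrist'))
E
```

```text
[0.50469525 0.10390852 0.22918491] [[-0.002, 0.985, -0.171], [0.016, -0.171, -0.985], [-1.0, -0.005, -0.015]] [ 0.14381754 -0.03979238  1.9438741   0.01705217  1.23709558  0.31017778] (array([ 0.0227, -0.0852, -0.2001]), array([-1.2715, -0.0162, -0.0059]))
```

View pics/w5.png

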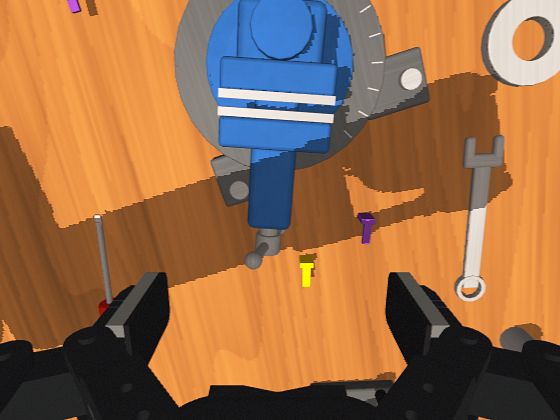

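The jaw strips slope 3.9° in a tool frame turned to 80°, so the head is at about 76°. I'll move above the lever and measure pointer against mark from there.

Request:
jog_arm --pt "0 -0.02 -0.04 -0.15 0 0 100" --pt "0 -0.04 -0.09 -0.3 0 0 100" --pt "0 -0.06 -0.14 -0.45 0 0 100" --pt "0 -0.085 -0.2 -0.6 0 0 100" --pt "0 -0.085 -0.2 -0.75 0 0 100" --pt "0 -0.085 -0.2 -0.9 0 0 100" --pt "0 -0.085 -0.2 -1.05 0 0 100" --pt "0 -0.085 -0.2 -1.2 0 0 100" --pt "0 -0.085 -0.2 -1.27 0 0 100" --pt "0 -0.085 -0.2 -1.27 0 0 100" --pt "0 -0.085 -0.2 -1.27 0 0 100"

```text
time: 13.9
tool_pos: [0.4529, 0.3148, 0.2283]
tcp_rot: [0.382, 1.55, -0.363]
wrist_force: [-0.0, 0.4, 0.6]
width: 1.002
```

```bash
python3 - <<'E'
from h import *
p,r,s=st();print(p,r.as_matrix().round(3).tolist(),s['q'])
print(go([.455,.316,.067],63))
np.save('w6.npy',np.r_[p,r.as_rotvec()])
w=imaging.read_camera('wrist');t=imaging.read_camera('top')[125:275,105:255]
cv2.imwrite('pics/c6.png',np.hstack([w[:400],cv2.resize(t,(400,400),interpolation=3)])[:, 160:])
E
```

```text
[0.45290909 0.3148261  0.22830873] [[-0.008, 0.457, 0.889], [0.014, 0.889, -0.457], [-1.0, 0.009, -0.014]] [ 0.55196885  0.03208343  1.87390561  0.0173095   1.23541901 -0.54987953]
(array([0.1613, 0.0006, 0.0036]), array([-0.0034, -0.0138, -0.0087]))
```

View pics/c6.png

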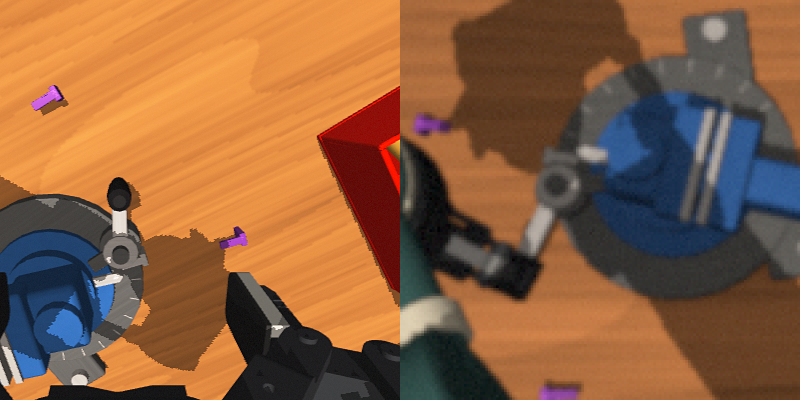

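The wrist view has the pointer tip near (278,280) in full-frame pixels. The top crop has the pointer tip near (583,152) and the jaw strips running from (710,110) to (687,218).

```bash
python3 - <<'E'
from h import *
c=np.array([.5235,.202])
def an(p):return np.degrees(np.arctan2(*(p[:2]-c)[::-1])).round(1),np.hypot(*(p[:2]-c)).round(4)
def T(x,y,z):return plane('top',105+(x-400)*.375,125+y*.375,z)
d=T(710,110,.11)-T(687,218,.11);d2=T(726,110,.11)-T(702,222,.11);print('strip',[np.degrees(np.arctan2(k[1],k[0]))+90 for k in(d,d2)])
print('pointer',T(583,152,.033),an(T(583,152,.033)))
w=np.load('w6.npy');P=w[:3];r=R.from_rotvec(w[3:])
for n,u,v,z in(('ptip',282,278,.033),('pin',258,284,.033),('mark',300,262,.024)):
    q=wplane(P,r,u,v,z);print(n,q,an(q))
E
```

```text
strip [np.float64(78.11511663455543), np.float64(77.96940390346214)]
pointer [0.5398 0.2711 0.033 ] (np.float64(76.7), np.float64(0.071))
ptip [0.5438 0.2762 0.033 ] (np.float64(74.7), np.float64(0.0769))
pin [0.5386 0.2517 0.033 ] (np.float64(73.1), np.float64(0.0519))
mark [0.5404 0.2988 0.024 ] (np.float64(80.1), np.float64(0.0983))
```

Head about 77°, mark about 80.5°: fine. Now I grasp the lever again.

Request:
jog_arm --pt "0.04 0 0.003 0 0 0 100" --pt "0.08 0 0.003 0 0 0 100" --pt "0.11 0 0.003 0 0 0 80" --pt "0.13 0 0.003 0 0 0 60" --pt "0.15 0 0.003 0 0 0 60" --pt "0.16 0 0.003 0 0 0 60" --pt "0.161 0 0.003 0 0 0 60" --pt "0.161 0 0.003 0 0 0 10" --pt "0.161 0 0.003 0 0 0 10" --pt "0.161 0 0.003 0 0 0 10" --pt "0.161 0 0.003 0 0 0 10" --pt "0.161 0 0.003 0 0 0 10" --pt "0.161 0 0.003 0 0 0 10" --force 40

```text
time: 15.3
tool_pos: [0.4557, 0.3165, 0.0695]
tcp_rot: [0.383, 1.548, -0.361]
wrist_force: [0.2, -0.6, 5.3]
width: 0.198
```

Request:
jog_arm --pt "0 0.0052 0.0002 0.08 0 0 10" --pt "0 0.0104 0.0008 0.16 0 0 10" --pt "0 0.0155 0.0019 0.24 0 0 10" --pt "0 0.0204 0.0033 0.32 0 0 10" --pt "0 0.0253 0.0051 0.4 0 0 10" --pt "0 0.03 0.0073 0.48 0 0 10" --pt "0 0.0345 0.0099 0.56 0 0 10" --pt "0 0.0388 0.0129 0.64 0 0 10" --pt "0 0.0429 0.0161 0.72 0 0 10" --pt "0 0.0466 0.0197 0.8 0 0 10" --pt "0 0.0501 0.0236 0.88 0 0 10" --pt "0 0.0532 0.0277 0.96 0 0 10" --pt "0 0.0561 0.0321 1.02 0 0 10" --pt "0 0.0565 0.033 1.04 0 0 10" --pt "0 0.0565 0.033 1.04 0 0 10"

```text
time: 16.8
tool_pos: [0.5038, 0.3511, 0.0692]
tcp_rot: [1.168, 1.259, -1.175]
wrist_force: [-20.6, -0.9, 12.8]
width: 0.197
```

The lever is back at its starting position and pressing the stop with 20 N. Now I release, rise and move clear.

Request:
jog_arm --pt "0 0 0 0 0 0 60" --pt "0 0 0 0 0 0 60" --pt "0 0 0 0 0 0 60" --pt "0 0 0 0 0 0 60" --pt "0 0 0 0 0 0 60" --pt "-0.04 0 0 0 0 0 60" --pt "-0.08 0 0 0 0 0 60" --pt "-0.12 0 0 0 0 0 60" --pt "-0.16 0 0 0 0 0 60" --pt "-0.2 0 0 0 0 0 60" --pt "-0.2 0 0 0 0 0 60" --pt "-0.2 0 0 0 0 0 60"

```text
time: 18.0
tool_pos: [0.5087, 0.3489, 0.2709]
tcp_rot: [1.172, 1.257, -1.172]
wrist_force: [-0.1, 0.3, -0.7]
width: 0.601
```

```bash
python3 - <<'E'
from h import *
p,r,s=st();print(p,s['wrist_force'],s['width'])
np.save('w7.npy',np.r_[p,r.as_rotvec()])
w=imaging.read_camera('wrist');t=imaging.read_camera('top');cv2.imwrite('pics/w7.png',w)
t=imaging.read_camera('scene')[170:370,290:510]
cv2.imwrite('pics/c7.png',np.hstack([cv2.resize(w[160:360,180:380],(400,400),interpolation=3),cv2.resize(t,(400,364),interpolation=3)[:, :] if 0 else cv2.copyMakeBorder(cv2.resize(t,(400,364),interpolation=3),0,36,0,0,0)]))
E
```

```text
[0.50869241 0.34893888 0.27094557] [-0.05643075  0.31476534 -0.68146144] 0.600825847707142
```

View pics/c7.png

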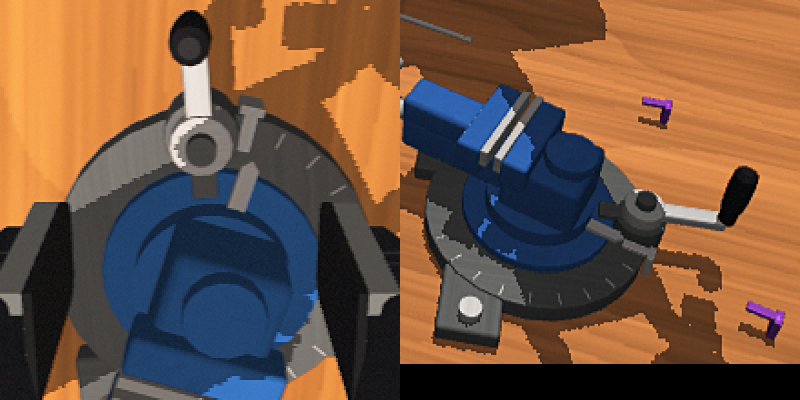

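```bash
python3 - <<'E'
from h import *
w=np.load('w7.npy');P=w[:3];r=R.from_rotvec(w[3:]);c=np.array([.5235,.202])
def W(x,y,z):return wplane(P,r,180+x/2,160+y/2,z)
def an(p):return np.degrees(np.arctan2(*(p[:2]-c)[::-1])).round(1),np.hypot(*(p[:2]-c)).round(4)
for n,a,b,z in(('ptr',(235,210),(251,168),.033),('mark',(242,150),(251,105),.024)):
    A=W(*a,z);B=W(*b,z);print(n,an(A),an(B),'dir',np.degrees(np.arctan2(*(B-A)[1::-1])))
def S(x,y,z):return plane('scene',290+(x-400)*.55,170+y*.5495,z)
for n,a,b,z in(('ptr',(588,223),(625,241),.033),('mark',(622,240),(655,256),.024)):
    A=S(*a,z);B=S(*b,z);print(n,an(A),an(B),'dir',np.degrees(np.arctan2(*(B-A)[1::-1])))
k=W(120,395,.108)-W(228,400,.108)
E
```

```text
ptr (np.float64(76.6), np.float64(0.0469)) (np.float64(76.0), np.float64(0.0734)) dir 74.91546035486155
mark (np.float64(80.7), np.float64(0.0792)) (np.float64(81.4), np.float64(0.1058)) dir 83.51692630710276
ptr (np.float64(79.4), np.float64(0.0482)) (np.float64(77.5), np.float64(0.0804)) dir 74.7137084058324
mark (np.float64(82.6), np.float64(0.0777)) (np.float64(80.5), np.float64(0.1058)) dir 74.8337118916798
```

```bash
python3 -c "
from workcell import finish_job;print(finish_job())"
```

```text
the job is handed in; nothing more can be done
None
```

The vise is turned and clamped again, and I handed the job in. `finish_job` reports no verdict.

- **What I did:** I turned the clamp lever anticlockwise to about 0.96 rad and swung the head by its nose through about 86°. I then turned the lever back until it pressed its stop with about 20 N, let go and rose clear. The handover was at about 18 s of the 70 s allowed.
- **Pointer:** my last estimates put the pointer at about 76.5–78° and the mark at about 80.5–81°. That is 3–5° short, inside the 10° limit. Radial directions from the vise axis agreed on this. Directions fitted along the short visible parts scattered, from 0° to nearly 9° apart.
- **Lever and contact:** the lever is back at its starting angle by gripper position and by picture. The gripper is about 20 cm above everything, with wrist force under 1 N. I never went near the work rest's lever.

**One disagreement:** the steel tab I took as the mark lies about 88–90° from the head's start, while the task says 20–65°. I used it because it was the only raised steel tab on the rim, and its size and height fit the description.

While still held at the end of the swing, the head pushed back with about 20 N. It may have met a stop there, but I did not check why.

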